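# Clamp a transformer with a sliding bar and thumb wedge

## Robot

A 6-joint arm with a two-finger parallel gripper is mounted at the origin on a cart in front of the work surface, level with it; the furniture and walls round the work are solid. World frame = base frame: x ahead of the robot, y to its left, z up, the work surface at z = 0. Lengths are in mm, angles in degrees, forces in N, time in s.
With the tool pointing down it reaches from about 350 to 850 mm from the base axis. Payload 8.1 kg.
Tool frame: the origin (TCP) lies at the centre of the arm's flange, where the gripper is bolted on; the fingertips stand 173 mm ahead of it and the grasp point (between the pads) lies 155 mm ahead of it; z points along the fingers, y is the line along which they close (so a half turn about z gives the same grasp; the last joint's range is limited). The gripper opens to 85 mm and grips with 20 to 120 N. Pads are 22 mm wide; open, the fingers measure 114 mm over their backs; the gripper's body (76 mm by 85 mm) begins 54 mm behind the grasp point. The pads swing forward as they close: fully open they stand 13 mm farther back than shut.
Start: joints at [-67.976, 7.471, 85.268, -0, 87.261, -4.893], TCP at [271.645, -534.991, 404.692] pointing down, gripper open.
Joint ranges: [-169.43, 169.43], [-51.17, 129.36], [1.28, 143.12], [-76.62, 256.62], [0, 156.53], [-152.29, 152.29]. Speed limits (degrees/s): [136.94, 136.94, 159.86, 180, 180, 180].

## Interface

Orientations are given as [roll, pitch, yaw] about the fixed x, y, z axes, in that order (R = Rz(yaw) Ry(pitch) Rx(roll)).
In Python, from bench import * gives the robot as it stands.
- The arm moves only by the shell command python3 -m jog 'ROWS' [FORCE]. ROWS is text: rows parted by semicolons, each of 7 numbers parted by spaces: the shift along the tool's x, y, z scaled (see below), then the turn, a rotation vector about the tool's x, y, z scaled (see below), then the closure, from -1 (fully open) to 1 (shut). In form: tx ty tz wx wy wz hand; .... A call has 1 to 5 rows; each row shifts and turns the commanded pose from where the row before left it, along the tool's axes as they then stand; what a row does not reach is not made up. The controller multiplies each number of a shift by 0.1 m and each number of a turn by 60 degrees. A row lasts 1/8 s, in which the tool goes at most 62.5 mm and 10.7 degrees, less where a joint would pass 70% of its speed; a pose out of reach is approached as far as the arm can. A call with a number of a shift or a turn outside -1 to 1 is refused whole. A call with a gripper value outside its range is refused whole. The fingers move at their own pace and stop on an object; FORCE is the grip in N (left out, the last holds). Time passes only in rows, so rows that do not move let the fingers close. It gives the time, the measured TCP pose, the force, the opening and the grip force at its end, in the units of the state.
- sense(): the state, without advancing time (a new reading comes with each control period).
- snapshot(name): name is "scene" or "top" or "wrist"; returns a dict with "img" (384x512x3 uint8, red, green, blue), "fx", "fy", "cx", "cy" (pixels), "dist" ([k1, k2, p1, p2, k3] as OpenCV has them; the pictures are not rectified), "extrinsics" (4x4, takes a point from camera to world coordinates). Camera axes: x right, y down, z forward; pixel columns grow to the right and rows downward; lengths in mm; the calibration is good to about 2 mm. A picture is of the moment at which its call begins. There is no depth.
- hand_in(): hands the job in; it is judged then, once.
The state is a dict: "time": time; "joint_pos": joint angles; "qd": joint speeds; "joint_efforts": joint torques, N m; "tool_pos": TCP position; "tcp_rot": TCP orientation; "ft_force": force on the tool from outside, world axes, zero at the start; "wrist_torque": the same for the moment, N m; "finger_gap": finger opening in mm; "grip_force": force on a finger pad.
Only numpy, scipy, OpenCV 4.12 (cv2) and the standard library are available. Lean on these libraries where they do the work, as an engineer would, in place of code of your own. Each camera call takes 0.05 s, during which the arm holds its last target. There are 200 camera calls.

## Task

Push the steel sliding bar forward by its black post until it has pressed the transformer fully home against the blue end stop of the clamping jig. Then slide the yellow thumb wedge forward along its ramp by its red tab until it jams the bar fast: tight enough to stay firmly wedged when you let go, but not rammed. Do not touch the transformer itself, and leave the capacitor, the solder spool and the battery where they stand.

Things in the scene. Friction and masses are not known exactly. Their poses are not given: they have to be found in the camera images.
- jig: The jig: aluminium plate 250x115x10 mm fixed on the bench, with blue ramp rail, blue end stop and dark steel guide rail. Origin at bench height, 96 mm before the stop's inner face. Axes: x level, the way the bar and wedge advance, toward the stop; y level, from the guide rail toward the wedge; z up. Plate: x -130 to 120, y -50 to 65 mm. The bar's lane is centred on y = 0 within 4 mm.
- stop_face (a point): Point on the inner face of the blue end stop, 18 mm above the bench, in line with the bar. The stop is 70 mm wide, its top 44 mm above the bench. Axes as the jig's.
- bar_post (a point): Centre of the black upright post on the steel sliding bar: 12 mm diameter, from 26 to 58 mm above the bench. The bar (165x14x16 mm, 0.22 kg) lies loose in its lane on the plate and slides with 1 to 3 N. Its rear end is 10 mm behind the post's axis, its nose 155 mm ahead.
- bar_nose (a point): Centre of the bar's flat front end, 18 mm above the bench, which presses on the transformer. When all is home it is 36 mm before the stop face.
- transformer_mid (a point): Centre of the grey transformer's core (36 mm along jig x, 44 wide, 35 high; foot 62 wide; 0.3 kg). It stands loose on the plate between two low strips, 2 to 8 mm short of the stop at first; home, this point is 18 mm before the stop face. Bar and transformer together slide with 2 to 5 N; once home the force rises steeply, and a push of 8 to 10 N is plenty.
- wedge_tab (a point): Centre of the red thumb tab on the yellow wedge: 12 mm along jig x, 24 along y, from 28 to 58 mm above the bench. The wedge is captive and travels along (0.986, -0.164) in the jig's x and y, forward and closing in on the bar. It is 55 mm long, its top 28 mm above the bench; its rear end is 10 mm behind the tab's centre.
- wedge: The wedge; origin at its rear lower edge toward the bar. Travel 52 mm; it starts 0 to 6 mm from fully back and slides with about 3 N. It may shift the bar sideways a little, then pinches it against the guide rail after 15 to 40 mm: the rail is set differently each time, so feel for it. Then the push rises about 25 N per mm. Pushed to 10-18 N it stays jammed; over 25 N is ramming.
- bar: The sliding bar; origin at the underside of its nose face, x along the bar toward the nose.
- transformer: The transformer; origin at the centre of its underside, x as the jig's.
- capacitor_big: Bystander: blue can capacitor, 30 mm diameter, 46 mm tall, standing beyond the guide rail; origin at its underside.
- solder_spool: Bystander: spool of solder wire, 52 mm diameter, 38 mm tall, standing beside the jig; origin at its underside.
- battery_9v: Bystander: block battery 49x18x26 mm, standing beyond the guide rail near the end stop; origin at its underside.
Not all that is in view belongs to the job. What is meant by the bar is not brown, and is the larger of those in its own colour. What is shaped like the transformer but orange is not meant.

How it is judged (in metres and radians):
On the way, in this order (a step that is already met when the one before it is completed fails the run):
1. the bar has pressed the transformer home against the end stop, the wedge not yet jammed (x of transformer_mid in the frame of stop_face above -0.0195 m and x of bar_nose in the frame of stop_face above -0.039 m and contact force between wedge and bar below 2 N), for 0.2 s.
2. the wedge jams the bar (contact force between wedge and bar above 10 N), for 0.2 s.
At the end, for the whole second after the job is handed in: The transformer is home against the end stop (within 1.5 mm), the bar's nose against it (within 3 mm of its place when all is tight), bar and transformer flat and at rest, and the released wedge still presses on the bar with more than 10 N (x of transformer_mid in the frame of stop_face above -0.0195 m and x of bar_nose in the frame of stop_face above -0.039 m and contact force between wedge and bar above 10 N and angle between each of bar, transformer's own z axis and vertical below 0.06 rad and linear speed of each of bar, transformer below 0.01 m/s); the robot touches nothing.
It fails at once if the wedge is rammed: it presses on the bar with more than 40 N (contact force between wedge and bar above 40 N).
It fails at once if the transformer is rammed: the bar presses on it with more than 30 N (contact force between bar and transformer above 30 N).
It fails at once if the robot touches the transformer (contact force between any of the arm, the fingers and transformer above 0.5 N).
It fails at once if a bystander is moved by more than 15 mm (distance of any of capacitor_big, solder_spool, battery_9v from where it was at the start of the episode above 0.015 m).
It also fails if it takes over 51 s, if anything falls off the work surface, if the arm or the gripper's body presses on something with over 40 N, if the wrist force passes 120 N, or if a joint passes its speed limit or range.

## Working session

There is one attempt and no reset: what is moved stays moved. The work goes in short steps, Python scripts to look and compute and a shell command to move; the robot and the scene stay as the last step left them, time stands still between calls to the robot, and variables do not carry over. Pictures are saved under pics/ and viewed, at most 10 in all, crops included, and the job is handed in when it is done.

```bash
mkdir -p pics; cat > h.py <<'E'
import numpy as np, cv2
from bench import *
def snap(n,f):
    s=snapshot(n); cv2.imwrite('pics/'+f+'.png',s['img'][:,:,::-1]); np.save('pics/'+f+'.npy',s,allow_pickle=True); return s
def load(f): return np.load('pics/'+f+'.npy',allow_pickle=True).item()
def ray(s,uv):
    K=np.array([[s['fx'],0,s['cx']],[0,s['fy'],s['cy']],[0,0,1.]])
    p=cv2.undistortPoints(np.array([[uv]],float),K,np.array(s['dist'],float))[0,0]
    T=np.array(s['extrinsics']); return T[:3,3],T[:3,:3]@np.array([p[0],p[1],1])
def onz(s,uv,z):
    o,d=ray(s,uv); return o+d*(z-o[2])/d[2]
def proj(s,P):
    K=np.array([[s['fx'],0,s['cx']],[0,s['fy'],s['cy']],[0,0,1.]]);T=np.linalg.inv(np.array(s['extrinsics']))
    return cv2.projectPoints(np.array([P],float),cv2.Rodrigues(T[:3,:3])[0],T[:3,3],K,np.array(s['dist'],float))[0][0,0]
E
python3 - <<'E'
from h import *
a=snap('scene','s0');b=snap('top','t0')
for s in(a,b): print(np.round(s['extrinsics'],3).tolist(),s['fx'])
cv2.imwrite('pics/t0b.png',cv2.resize(b['img'][:,:,::-1],(800,600),interpolation=cv2.INTER_CUBIC))
print(sense())
E
```

```text
[[0.682, -0.445, 0.581, 3.681], [-0.732, -0.394, 0.557, -504.208], [-0.019, -0.804, -0.594, 605.068], [0.0, 0.0, 0.0, 1.0]] 484.2133143037173
[[0.021, -0.981, 0.191, 360.573], [-1.0, -0.022, -0.005, 20.51], [0.009, -0.191, -0.982, 884.353], [0.0, 0.0, 0.0, 1.0]] 408.18370693835857
{'time': 0.1, 'joint_pos': array([-6.79757419e+01,  7.51332160e+00,  8.53211874e+01,  2.06606983e-04,
        8.72608879e+01, -4.89306788e+00]), 'qd': array([-0.03445257, -0.07209147, -0.05466658, -0.04564776,  0.04910394,
        0.01757942]), 'joint_efforts': array([ 1.65659552e-03, -5.70953286e+01, -5.01938903e+01, -2.22805870e-04,
        8.19070061e-03,  2.23629200e-05]), 'tool_pos': array([ 271.57143083, -534.80889527,  403.74034772]), 'tcp_rot': array([-1.79904968e+02, -8.34260870e-03,  2.69173090e+01]), 'ft_force': array([-0.81342407, -0.7059464 ,  0.7480662 ]), 'wrist_torque': array([-0.03423256,  0.05037308, -0.00701335]), 'grip_force': 0.0, 'finger_gap': 85.31054927955988}
```

View pics/t0b.png

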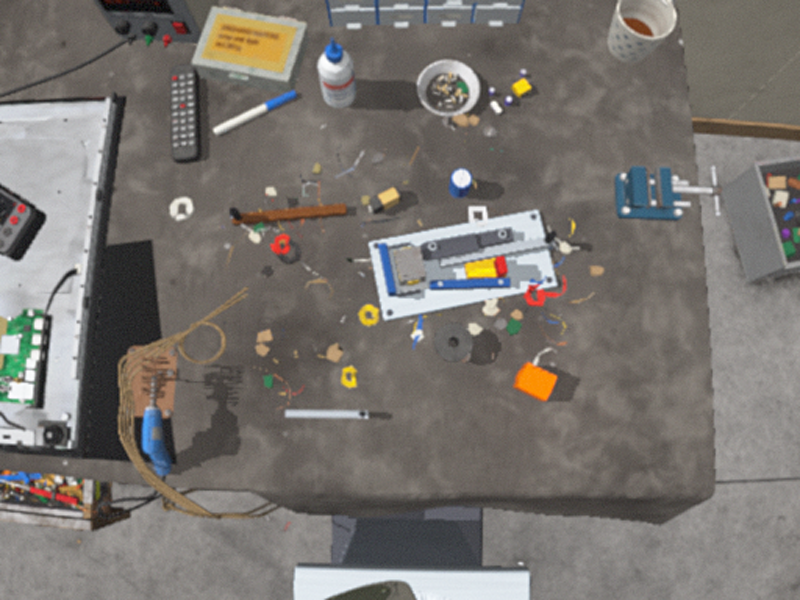

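View pics/s0.png

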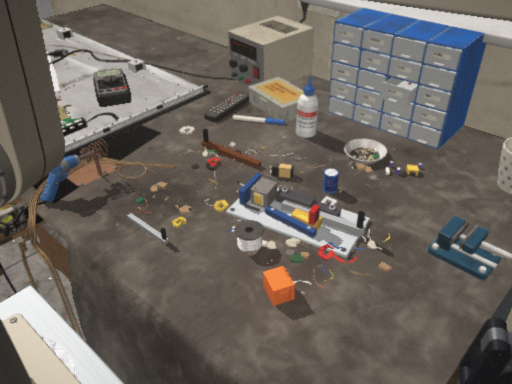

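The top view (800x600) shows the jig at (465,262). The stop is at (388,270), the transformer at (408,268), the black post at about (550,240) and the red tab at (502,265).

Candidates for the bar (800x600 pixels):
- Steel bar in the jig, (500,252): larger of its colour, so chosen.
- Small steel bar, (330,413).
- Brown bar, (290,213).

Candidates for the transformer:
- Grey block in the jig, (408,268): chosen.
- Orange block, (537,380).

Red bits at (281,243) and (535,295) are not the tab, which sits on the yellow wedge at (485,267). I'll check this in a close crop.

```bash
python3 - <<'E'
from h import *
a=load('s0');b=load('t0')
A=cv2.resize(a['img'][165:265,220:380,::-1],(640,400),interpolation=cv2.INTER_CUBIC)
B=cv2.resize(b['img'][125:215,225:385,::-1],(800,450),interpolation=cv2.INTER_CUBIC)[:, :]
B=cv2.resize(B,(640,360))
A=A[:240*1] if 0 else cv2.resize(A,(384,240))
cv2.imwrite('pics/c0.png',np.vstack([B,cv2.copyMakeBorder(A,0,0,0,256,cv2.BORDER_CONSTANT)]))
E
```

```text
(no output)
```

View pics/c0.png

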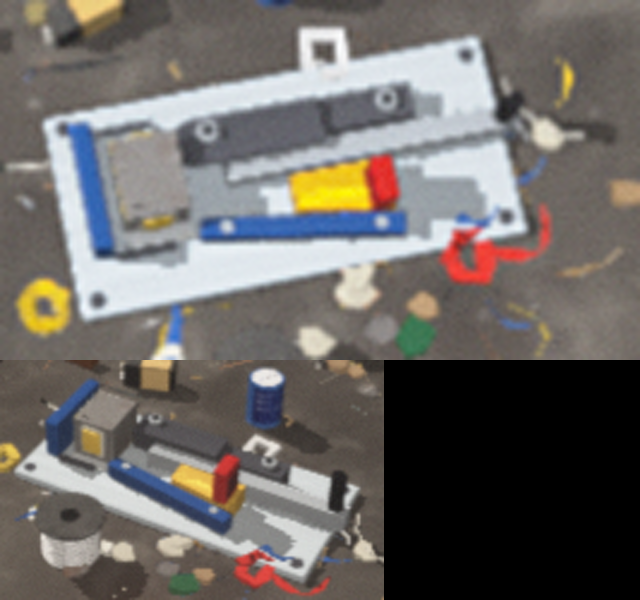

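The crop confirms the choice. The steel bar lies in the jig lane with its post at (508,103) in the top part. The red tab on the yellow wedge is at (383,180), and the blue stop is at (92,188).

```bash
python3 - <<'E'
from h import *
a=load('s0');b=load('t0')
tb=lambda u,v:(225+(u+.5)/4-.5,125+(v+.5)/4-.5)
c=[onz(b,tb(*p),10)[:2] for p in [(42,122),(480,38),(527,232),(83,320)]] # stop-guide, rear-guide, rear-wedge, stop-wedge
for p in c: print(np.round(p,1))
x=((c[0]-c[1])+(c[3]-c[2]));x/=np.hypot(*x);y=np.array([-x[1],x[0]])
ctr=sum(c)/4; O=ctr-x*(-5)-y*7.5
print('len',np.linalg.norm(c[0]-c[1]),np.linalg.norm(c[0]-c[3]),'yaw',np.degrees(np.arctan2(x[1],x[0])),'O',O)
def tri(p,q):
    o1,d1=ray(a,p);o2,d2=ray(b,q);s=np.linalg.lstsq(np.c_[d1,-d2],o2-o1,rcond=None)[0]
    return o1+d1*s[0],o2+d2*s[1]
def J(P): v=P[:2]-O; return np.round([v@x,v@y],1)
# colour blobs
for s,n,r in((a,'s',(165,265,220,380)),(b,'t',(125,215,225,385))):
    im=s['img'].astype(int)[r[0]:r[1],r[2]:r[3]];R,G,B=im[...,0],im[...,1],im[...,2]
    for nm,m in(('red',(R>120)&(G<60)&(B<60)),('yel',(R>150)&(G>120)&(B<60)),('blk',(R<40)&(G<40)&(B<40))):
        k,l,st,ce=cv2.connectedComponentsWithStats(m.astype(np.uint8))
        for i in range(1,k):
            if st[i,4]>12: print(n,nm,st[i,0]+r[2],st[i,1]+r[0],st[i,2:],np.round(ce[i]+[r[2],r[0]],1))
    
print('post top z58',J(onz(b,tb(508,103),50)),'tab',J(onz(b,tb(383,180),50)),'stopface',J(onz(b,tb(92,186),44)))
tr=tri((220+339/2.4,165+112/2.4),tb(508,98));print('posttop',tr,J(tr[0]))
E
```

```text
[598.3  72.4]
[ 653.7 -173.1]
[ 542.2 -196.9]
[488.1  46.6]
len 251.65762989453546 113.15252992108664 yaw 102.62539855417069 O [576.78699052 -56.24182772]
s red 310 204 [ 9 20 90] [313.  213.4]
s blk 358 214 [ 5 13 38] [360.2 219.7]
t red 317 164 [ 7 13 64] [320.  170.1]
t yel 298 165 [ 20  13 182] [307.7 171.8]
t yel 230 195 [12 13 69] [234.9 201.3]
post top z58 [-125.3   -0. ] tab [-49.3  28.1] stopface [101.5  -0. ]
posttop (array([ 606.31961542, -178.24508988,   56.32722454]), array([ 605.2834751 , -177.24604402,   55.78276601])) [-125.5   -2.2]
```

```bash
cat >> h.py <<'E'
from scipy.spatial.transform import Rotation as Ro
O=np.array([576.8,-56.2]);JY=102.6
def jf(): 
    x=np.array([np.cos(np.radians(JY)),np.sin(np.radians(JY))]);return x,np.array([-x[1],x[0]])
def J(P): x,y=jf();v=np.array(P)[:2]-O;return np.array([v@x,v@y])
def W(jx,jy): x,y=jf();return O+x*jx+y*jy
def goto(jx,jy,tipz,yaw=None):
    "print the shift (tool axes, command units) from the present pose, and turn about tool z"
    s=sense();R=Ro.from_euler('xyz',s['tcp_rot'],degrees=True)
    d=np.r_[W(jx,jy),tipz+173]-s['tool_pos']
    print('shift',np.round(R.inv().apply(d)/100,3),'turn',np.round((R.inv()*Ro.from_euler('xyz',[180,0,JY-90 if yaw is None else yaw],degrees=True)).as_rotvec(degrees=True)/60,3),'t',s['time'])
def st():
    s=sense();x,y=jf();f=s['ft_force'];print('t',round(s['time'],2),'jig',J(s['tool_pos']).round(2),'tipz',round(s['tool_pos'][2]-173,2),'f',np.round([f[:2]@x,f[:2]@y,f[2]],2),s['tcp_rot'].round(2))
E
python3 -m jog '0.5 -0.143 0 0 0 0 1;0.5 -0.143 0 0 0 0 1;0.5 -0.143 0 0 0 0 1;0.5 -0.143 0 0 0 0 1;0.5 -0.143 0 0 0 0 1' 40
python3 -m jog '0.5 -0.143 0 0 0 0 1;0.5 -0.143 0 0 0 0 1;0.5 -0.143 0 0 0 0 1;0.5 -0.143 0 0 0 0 1;0 0 0 0 0 0.12 1'
python3 -m jog '0 0 0 0 0 0.12 1;0 0 0 0 0 0 1'
python3 -c "
from h import *
goto(-165,-1,110);st();print(sense()['finger_gap'])"
```

```text
time: 0.72
tool_pos: [463.1, -356.7, 404.2]
tcp_rot: [-180.0, 0.0, 26.9]
ft_force: [0.5, -1.3, 0.3]
finger_gap: 0.1
grip_force: 0.0
time: 1.35
tool_pos: [616.6, -213.2, 403.5]
tcp_rot: [-179.9, 0.0, 19.8]
ft_force: [-0.7, -0.1, -0.7]
finger_gap: 0.1
grip_force: 0.0
time: 1.6
tool_pos: [614.6, -216.3, 404.0]
tcp_rot: [-180.0, 0.1, 12.6]
ft_force: [-0.1, 0.6, 0.7]
finger_gap: -0.0
grip_force: 0.0
shift [-0.009  0.006  1.21 ] turn [-0.001  0.001 -0.   ] t 1.6
t 1.6 jig [-164.46   -2.02] tipz 230.99 f [0.6  0.01 0.74] [-1.7996e+02  5.0000e-02  1.2580e+01]
-0.011910956348280733
```

```bash
python3 -m jog '0 0 0.5 0 0 0 1;0 0 0.5 0 0 0 1;0 0 0 0 0 0 1;0 0 0 0 0 0 1'
python3 - <<'E'
from h import *
w=snap('wrist','w1');st();print(np.round(w['extrinsics'],2).tolist())
for p in [(-125,0,58),(-49,28,58),(96,0,44),(-130,-50,10),(-130,65,10)]: print(p,proj(w,np.r_[W(*p[:2]),p[2]]).round(0))
E
```

```text
time: 2.1
tool_pos: [615.1, -216.9, 306.7]
tcp_rot: [179.9, -0.1, 12.6]
ft_force: [0.8, -0.1, 0.5]
finger_gap: -0.4
grip_force: 0.0
t 2.15 jig [-165.39   -2.68] tipz 134.86 f [-0.55 -0.42  0.31] [179.86  -0.19  12.57]
[[0.22, -0.93, -0.3, 693.33], [-0.98, -0.21, -0.07, -199.0], [0.0, 0.31, -0.95, 275.06], [0.0, 0.0, 0.0, 1.0]]
(-125, 0, 58) [207. 207.]
(-49, 28, 58) [118. 239.]
(96, 0, 44) [-46. 201.]
(-130, -50, 10) [219. 136.]
(-130, 65, 10) [223. 250.]
```

View pics/w1.png

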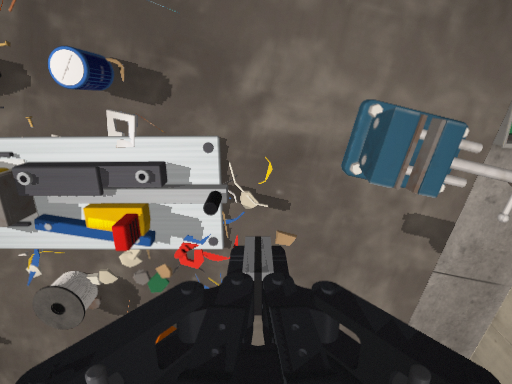

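The wrist view shows the post top at about (216,198), the red tab at (128,231), and plate corners at (219,137) and (222,249), which match the prediction.

```bash
python3 - <<'E'
from h import *
w=load('w1')
for n,p,z in [('post',(216,198),58),('postbase',(206,212),26),('tabtop ctr?',(131,224),58),('tab tr',(138,214),58),('tab br',(139,239),28),('tab tl',(112,223),58)]: print(n,J(onz(w,p,z)).round(1))
im=w['img'].astype(int);R,G,B=im[...,0],im[...,1],im[...,2]
m=((R>100)&(G<60)&(B<60)).astype(np.uint8);k,l,s,c=cv2.connectedComponentsWithStats(m)
for i in range(1,k):
    if s[i,4]>80: print(s[i],c[i]); 
    if s[i,4]>80 and c[i][0]<150:
        cn=cv2.findContours((l==i).astype(np.uint8),0,2)[0][0];print(cv2.approxPolyDP(cn,2,True)[:,0].tolist())
goto(-165,-5,36)
E
```

```text
post [-132.3   -7.7]
postbase [-117.8   16.9]
tabtop ctr? [-62.   14.7]
tab tr [-68.9   5.9]
tab br [-53.3  43.6]
tab tl [-46.6  13.9]
[112 214  21  37 431] [120.83294664 233.59164733]
[[132, 214], [126, 214], [112, 227], [116, 250], [128, 249], [123, 224]]
[174 243  53  25 510] [194.09607843 255.42941176]
shift [ 0.02  -0.006  0.989] turn [ 0.002 -0.003 -0.001] t 2.15
```

```bash
python3 - <<'E'
from h import *
w=load('w1')
for n,p,z in [('post',(206,210),58),('postbase',(216,198),26),('tabtop',(120,237.5),58)]: print(n,J(onz(w,p,z)).round(1))
st()
goto(-165,0,36)
E
```

```text
post [-123.9    2.4]
postbase [-127.6    3.3]
tabtop [-51.2  26.9]
t 2.15 jig [-165.39   -2.68] tipz 134.86 f [-0.55 -0.42  0.31] [179.86  -0.19  12.57]
shift [-0.03  -0.006  0.988] turn [ 0.002 -0.003 -0.001] t 2.15
```

```bash
python3 -m jog '-0.037 0 0.5 0 0 0 1;0 0 0.485 0 0 0 1;0 0 0 0 0 0 1;0 0 0 0 0 0 1'; python3 -c "
from h import *
st()"
python3 -m jog '0 -0.03 0 0 0 0 1;0 -0.03 0 0 0 0 1;0 -0.03 0 0 0 0 1;0 -0.03 0 0 0 0 1;0 0 0 0 0 0 1'; python3 -c "
from h import *
st()"
```

```text
time: 2.65
tool_pos: [612.5, -218.0, 209.9]
tcp_rot: [179.8, -0.2, 12.5]
ft_force: [0.8, 1.0, -0.0]
finger_gap: 0.3
grip_force: 0.0
t 2.65 jig [-165.64    0.45] tipz 36.87 f [ 0.79 -0.95 -0.04] [179.85  -0.21  12.54]
time: 3.28
tool_pos: [608.3, -205.3, 206.1]
tcp_rot: [-180.0, 0.0, 12.5]
ft_force: [0.2, -0.1, 0.3]
finger_gap: 0.2
grip_force: 0.0
t 3.27 jig [-152.35    1.76] tipz 33.09 f [-0.15 -0.22  0.34] [-1.7999e+02  1.0000e-02  1.2540e+01]
```

```bash
python3 -m jog '0 -0.03 -0.03 0 0 0 1;0 -0.03 0 0 0 0 1;0 -0.03 0 0 0 0 1;0 0 0 0 0 0 1'; python3 -c "
from h import *
st()"
python3 -m jog '0 -0.02 0 0 0 0 1;0 -0.02 0 0 0 0 1;0 -0.02 0 0 0 0 1;0 0 0 0 0 0 1'; python3 -c "
from h import *
st()"
python3 -m jog '0 -0.02 0 0 0 0 1;0 -0.02 0 0 0 0 1;0 -0.02 0 0 0 0 1;0 0 0 0 0 0 1'; python3 -c "
from h import *
st();snap('top','t2');w=snap('wrist','w2');print(proj(w,np.r_[W(96,0),44]))"
```

```text
time: 3.78
tool_pos: [606.6, -196.7, 209.4]
tcp_rot: [180.0, -0.0, 12.5]
ft_force: [1.0, -1.4, 1.0]
finger_gap: 0.1
grip_force: 0.4
t 3.77 jig [-143.64    1.59] tipz 36.44 f [-1.54 -0.67  0.96] [ 1.7998e+02 -2.0000e-02  1.2530e+01]
time: 4.28
tool_pos: [605.2, -190.9, 209.3]
tcp_rot: [180.0, -0.0, 12.5]
ft_force: [0.0, -1.8, 1.7]
finger_gap: -0.1
grip_force: 1.1
t 4.28 jig [-137.61    1.65] tipz 36.33 f [-1.73  0.37  1.74] [ 1.7999e+02 -1.0000e-02  1.2520e+01]
time: 4.78
tool_pos: [603.8, -184.9, 209.2]
tcp_rot: [-180.0, -0.0, 12.5]
ft_force: [1.2, -2.6, 1.8]
finger_gap: 0.1
grip_force: 1.1
t 4.78 jig [-131.48    1.67] tipz 36.23 f [-2.81 -0.61  1.82] [-179.99   -0.     12.53]
[-158.76516312  253.83746097]
```

```bash
python3 -m jog '0 -0.02 0 0 0 0 1;0 -0.02 0 0 0 0 1;0 -0.02 0 0 0 0 1;0 0 0 0 0 0 1'; python3 -c "
from h import *
st()"
python3 -m jog '0 -0.015 0 0 0 0 1;0 -0.015 0 0 0 0 1;0 0 0 0 0 0 1'; python3 -c "
from h import *
st();s=snap('top','t3')
B=cv2.resize(s['img'][125:215,225:385,::-1],(800,450),interpolation=cv2.INTER_CUBIC);cv2.imwrite('pics/t3c.png',B)"
```

```text
time: 5.38
tool_pos: [602.4, -178.9, 209.0]
tcp_rot: [-180.0, 0.0, 12.5]
ft_force: [-0.2, -1.7, 1.1]
finger_gap: -0.0
grip_force: 0.6
t 5.38 jig [-125.38    1.75] tipz 36.04 f [-1.65  0.57  1.11] [-1.7997e+02  2.0000e-02  1.2530e+01]
time: 5.75
tool_pos: [601.8, -176.1, 209.1]
tcp_rot: [-180.0, 0.0, 12.5]
ft_force: [0.5, -1.0, 0.5]
finger_gap: 0.3
grip_force: 0.6
t 5.75 jig [-122.47    1.72] tipz 36.05 f [-1.12 -0.3   0.55] [-1.7998e+02  1.0000e-02  1.2530e+01]
```

View pics/t3c.png

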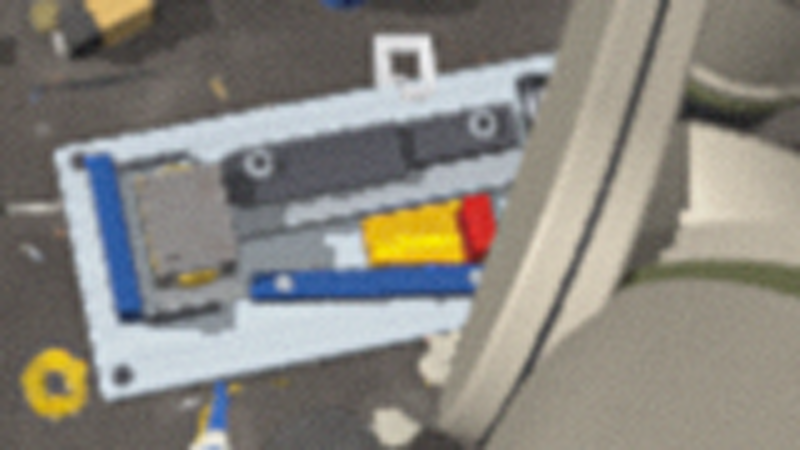

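The top view shows the bar advanced, with its shaded nose at about (238,222), right at the transformer. A small gap to the stop remains at about (135,235).

```bash
for i in 1; do :; done
python3 -m jog '0 -0.01 0 0 0 0 1;0 -0.01 0 0 0 0 1;0 0 0 0 0 0 1'; python3 -c "
from h import *
st()"
python3 -m jog '0 -0.01 0 0 0 0 1;0 -0.01 0 0 0 0 1;0 0 0 0 0 0 1'; python3 -c "
from h import *
st()"
```

```text
time: 6.18
tool_pos: [601.4, -174.4, 209.1]
tcp_rot: [180.0, 0.0, 12.5]
ft_force: [1.1, -2.2, -0.9]
finger_gap: -0.1
grip_force: 1.7
t 6.17 jig [-120.74    1.73] tipz 36.14 f [-2.34 -0.59 -0.94] [179.99   0.    12.52]
time: 6.55
tool_pos: [601.0, -172.3, 209.1]
tcp_rot: [-180.0, 0.0, 12.5]
ft_force: [0.6, -2.7, -0.4]
finger_gap: -0.0
grip_force: 1.5
t 6.55 jig [-118.58    1.69] tipz 36.14 f [-2.72 -0.02 -0.37] [-179.99    0.     12.52]
```

```bash

python3 -m jog '0 -0.01 0 0 0 0 1;0 0 0 0 0 0 1'; python3 -c "
from h import *
st()"
python3 -m jog '0 -0.01 0 0 0 0 1;0 0 0 0 0 0 1'; python3 -c "
from h import *
st()"
python3 -m jog '0 -0.005 0 0 0 0 1;0 0 0 0 0 0 1'; python3 -c "
from h import *
st()"
```

```text
time: 6.8
tool_pos: [600.8, -171.4, 209.2]
tcp_rot: [-180.0, 0.0, 12.5]
ft_force: [0.2, -2.4, 0.0]
finger_gap: 0.1
grip_force: 1.5
t 6.8 jig [-117.62    1.69] tipz 36.18 f [-2.42  0.38  0.01] [-179.99    0.     12.52]
time: 7.05
tool_pos: [600.6, -170.4, 209.2]
tcp_rot: [-180.0, -0.0, 12.5]
ft_force: [0.9, -2.5, -0.1]
finger_gap: -0.2
grip_force: 1.5
t 7.05 jig [-116.61    1.67] tipz 36.21 f [-2.67 -0.27 -0.13] [-180.     -0.     12.52]
time: 7.3
tool_pos: [600.5, -169.9, 209.2]
tcp_rot: [-180.0, -0.0, 12.5]
ft_force: [1.0, -3.2, 1.1]
finger_gap: -0.1
grip_force: 1.6
t 7.3 jig [-116.15    1.68] tipz 36.19 f [-3.34 -0.25  1.05] [-180.     -0.     12.52]
```

```bash

for i in 1 2; do :; done
python3 -m jog '0 -0.005 0 0 0 0 1;0 0 0 0 0 0 1'; python3 -c "
from h import *
st()"
python3 -m jog '0 -0.005 0 0 0 0 1;0 0 0 0 0 0 1'; python3 -c "
from h import *
st()"
python3 -m jog '0 -0.005 0 0 0 0 1;0 0 0 0 0 0 1'; python3 -c "
from h import *
st()"
```

```text
time: 7.55
tool_pos: [600.4, -169.4, 209.2]
tcp_rot: [-180.0, 0.0, 12.5]
ft_force: [1.2, -2.4, 0.3]
finger_gap: 0.1
grip_force: 1.7
t 7.55 jig [-115.66    1.69] tipz 36.18 f [-2.61 -0.67  0.26] [-180.      0.     12.52]
time: 7.8
tool_pos: [600.3, -169.0, 209.2]
tcp_rot: [-180.0, 0.0, 12.5]
ft_force: [1.1, -2.5, -0.1]
finger_gap: -0.2
grip_force: 1.7
t 7.8 jig [-115.17    1.69] tipz 36.19 f [-2.65 -0.53 -0.06] [-180.      0.     12.52]
time: 8.05
tool_pos: [600.2, -168.5, 209.2]
tcp_rot: [180.0, 0.0, 12.5]
ft_force: [0.6, -3.2, -0.6]
finger_gap: 0.0
grip_force: 1.7
t 8.05 jig [-114.68    1.68] tipz 36.2 f [-3.22  0.08 -0.59] [180.     0.    12.52]
```

```bash

python3 -m jog '0 -0.005 0 0 0 0 1;0 0 0 0 0 0 1'; python3 -c "
from h import *
st()"
python3 -m jog '0 -0.005 0 0 0 0 1;0 0 0 0 0 0 1'; python3 -c "
from h import *
st();s=snap('top','t4')
B=cv2.resize(s['img'][125:215,225:385,::-1],(800,450),interpolation=cv2.INTER_CUBIC);cv2.imwrite('pics/t4c.png',B[100:350,:400])"
```

```text
time: 8.3
tool_pos: [600.2, -168.2, 209.4]
tcp_rot: [180.0, -0.0, 12.5]
ft_force: [0.8, -4.4, -0.4]
finger_gap: -0.3
grip_force: 2.5
t 8.3 jig [-114.45    1.62] tipz 36.42 f [-4.48  0.21 -0.39] [ 1.7996e+02 -2.0000e-02  1.2510e+01]
time: 8.55
tool_pos: [600.2, -168.0, 209.6]
tcp_rot: [179.9, -0.0, 12.5]
ft_force: [1.4, -6.8, -0.1]
finger_gap: -0.2
grip_force: 3.2
t 8.55 jig [-114.23    1.56] tipz 36.62 f [-6.9   0.12 -0.1 ] [ 1.7993e+02 -4.0000e-02  1.2510e+01]
```

View pics/t4c.png

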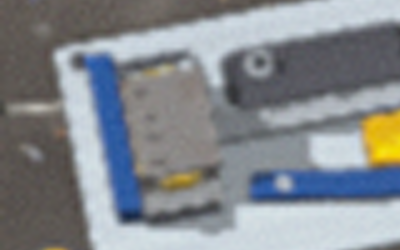

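The transformer now sits flush against the blue stop at (130,150), and the push force is rising. One more small push, then hold.

```bash

python3 -m jog '0 -0.004 0 0 0 0 1;0 0 0 0 0 0 1;0 0 0 0 0 0 1;0 0 0 0 0 0 1'; python3 -c "
from h import *
st()"
python3 -m jog '0 0.03 0 0 0 0 1;0 0.07 0 0 0 0 1;0 0 -0.3 0 0 0 1;0 0 -0.3 0 0 0 1;0 0 0 0 0 0 1'; python3 -c "
from h import *
st();goto(-95,29,96)"
```

```text
time: 9.1
tool_pos: [600.2, -167.9, 209.8]
tcp_rot: [179.9, -0.1, 12.5]
ft_force: [1.1, -7.8, -0.4]
finger_gap: -0.2
grip_force: 3.8
t 9.1 jig [-114.09    1.51] tipz 36.81 f [-7.84  0.62 -0.43] [ 1.799e+02 -6.000e-02  1.250e+01]
time: 9.72
tool_pos: [603.3, -177.3, 272.4]
tcp_rot: [179.9, -0.3, 12.5]
ft_force: [0.8, 0.5, -0.1]
finger_gap: -0.2
grip_force: 0.0
t 9.72 jig [-124.      0.56] tipz 99.39 f [ 0.29 -0.85 -0.07] [179.85  -0.26  12.53]
shift [-0.285 -0.29   0.032] turn [ 0.002 -0.004 -0.001] t 9.725
```

```bash

python3 -m jog '-0.14 -0.21 0 0 0 0 1;-0.14 -0.21 0 0 0 0 1;0 0 0 0 0 0 1;0 0 0 0 0 0 1'
python3 - <<'E'
from h import *
st();w=snap('wrist','w5');goto(-82,28,38)
im=w['img'].astype(int);R,G,B=im[...,0],im[...,1],im[...,2]
m=((R>100)&(G<60)&(B<60)).astype(np.uint8);k,l,s,c=cv2.connectedComponentsWithStats(m)
print([(s[i].tolist(),c[i].round(1)) for i in range(1,k) if s[i,4]>80], proj(w,np.r_[W(-50,28),58]).round(0),proj(w,np.r_[W(-95,1),58]).round(0))
cv2.imwrite('pics/w5.png',w['img'][:,:,::-1])
E
```

```text
time: 10.22
tool_pos: [565.7, -142.1, 268.6]
tcp_rot: [-180.0, 0.0, 12.5]
ft_force: [0.1, -0.5, -0.3]
finger_gap: 0.2
grip_force: 0.0
t 10.22 jig [-81.38  29.58] tipz 95.61 f [-0.51 -0.   -0.34] [-1.7998e+02  2.0000e-02  1.2530e+01]
shift [0.015 0.003 0.578] turn [-0.     0.    -0.002] t 10.275
[([202, 193, 18, 44, 541], array([210.7, 219.4])), ([278, 222, 52, 33, 383], array([301.3, 243.1])), ([263, 229, 22, 11, 105], array([272.9, 232.9]))] [211. 221.] [280. 183.]
```

View pics/w5.png

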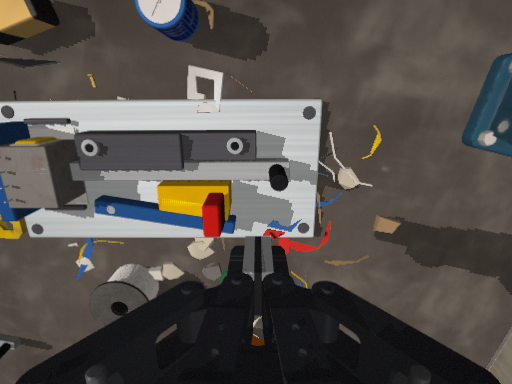

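The wrist view shows the tab top at about (212,222), as predicted. The post is at (279,180) and the fingers are at (258,245), behind the tab. I'll descend.

```bash

python3 -m jog '0 0 0.35 0 0 0 1;0.01 0 0.23 0 0 0 1;0 0 0 0 0 0 1;0 0 0 0 0 0 1'; python3 -c "
from h import *
st()"
python3 -m jog '0 -0.02 0 0 0 0 1;0 -0.02 0 0 0 0 1;0 -0.02 0 0 0 0 1;0 0 0 0 0 0 1'; python3 -c "
from h import *
st()"
python3 -m jog '0 -0.02 0 0 0 0 1;0 -0.02 0 0 0 0 1;0 -0.02 0 0 0 0 1;0 0 0 0 0 0 1'; python3 -c "
from h import *
st()"
```

```text
time: 10.78
tool_pos: [567.2, -142.2, 212.1]
tcp_rot: [180.0, -0.1, 12.5]
ft_force: [0.7, 0.5, 0.1]
finger_gap: -0.3
grip_force: 0.0
t 10.78 jig [-81.86  28.15] tipz 39.07 f [ 0.34 -0.79  0.14] [ 1.7997e+02 -5.0000e-02  1.2500e+01]
time: 11.28
tool_pos: [565.3, -135.7, 211.4]
tcp_rot: [180.0, -0.0, 12.5]
ft_force: [-0.7, 0.5, 0.1]
finger_gap: 0.2
grip_force: 0.0
t 11.28 jig [-75.04  28.56] tipz 38.39 f [0.61 0.57 0.08] [ 1.800e+02 -1.000e-02  1.253e+01]
time: 11.78
tool_pos: [564.0, -129.9, 211.2]
tcp_rot: [180.0, 0.0, 12.5]
ft_force: [-0.3, -0.6, -0.6]
finger_gap: -0.2
grip_force: 0.1
t 11.78 jig [-69.16  28.61] tipz 38.18 f [-0.48  0.43 -0.56] [180.     0.    12.53]
```

```bash

python3 -m jog '0.003 -0.02 0 0 0 0 1;0.003 -0.02 0 0 0 0 1;0.003 -0.02 0 0 0 0 1;0 0 0 0 0 0 1'; python3 -c "
from h import *
st()"
python3 -m jog '0.003 -0.02 0 0 0 0 1;0 0 0 0 0 0 1'; python3 -c "
from h import *
st()"
python3 -m jog '0.003 -0.02 0 0 0 0 1;0 0 0 0 0 0 1'; python3 -c "
from h import *
st()"
```

```text
time: 12.28
tool_pos: [563.6, -123.8, 211.2]
tcp_rot: [-180.0, -0.0, 12.5]
ft_force: [0.8, -1.4, -1.0]
finger_gap: 0.4
grip_force: 1.1
t 12.28 jig [-63.09  27.65] tipz 38.18 f [-1.51 -0.46 -0.99] [-179.99   -0.     12.52]
time: 12.52
tool_pos: [563.5, -121.8, 211.2]
tcp_rot: [-180.0, -0.0, 12.5]
ft_force: [1.7, -2.0, -1.3]
finger_gap: -0.2
grip_force: 1.1
t 12.53 jig [-61.11  27.32] tipz 38.21 f [-2.31 -1.25 -1.28] [-1.7999e+02 -1.0000e-02  1.2530e+01]
time: 12.78
tool_pos: [563.3, -119.8, 211.2]
tcp_rot: [-180.0, -0.0, 12.5]
ft_force: [1.3, -1.6, -1.6]
finger_gap: 0.0
grip_force: 1.1
t 12.78 jig [-59.09  27.02] tipz 38.22 f [-1.85 -0.95 -1.61] [-1.7999e+02 -1.0000e-02  1.2530e+01]
```

```bash
cat > ck.py <<'E'
from h import *
import sys
st();s=sense();sys.exit(int(np.hypot(*s['ft_force'][:2])>float(sys.argv[1])))
E
python3 -m jog '0.003 -0.015 0 0 0 0 1;0 0 0 0 0 0 1' >/dev/null; python3 ck.py 5 &&
python3 -m jog '0.002 -0.015 0 0 0 0 1;0 0 0 0 0 0 1' >/dev/null; python3 ck.py 5 &&
python3 -m jog '0.003 -0.015 0 0 0 0 1;0 0 0 0 0 0 1' >/dev/null && python3 ck.py 5 &&
python3 -m jog '0.002 -0.015 0 0 0 0 1;0 0 0 0 0 0 1' >/dev/null && python3 ck.py 5 &&
python3 -m jog '0.003 -0.015 0 0 0 0 1;0 0 0 0 0 0 1' >/dev/null && python3 ck.py 5 &&
python3 -m jog '0.002 -0.015 0 0 0 0 1;0 0 0 0 0 0 1' >/dev/null && python3 ck.py 5
```

```text
t 13.03 jig [-57.67  26.75] tipz 38.23 f [-2.73 -0.58 -2.23] [-179.99   -0.     12.52]
t 13.28 jig [-56.14  26.54] tipz 38.21 f [-2.64 -1.37 -1.59] [-1.7999e+02 -1.0000e-02  1.2520e+01]
t 13.53 jig [-54.64  26.26] tipz 38.21 f [-2.67 -0.49 -1.3 ] [-179.99   -0.     12.52]
t 13.78 jig [-53.14  26.04] tipz 38.2 f [-2.01 -0.95 -1.72] [-1.800e+02 -1.000e-02  1.252e+01]
t 14.03 jig [-51.65  25.76] tipz 38.21 f [-2.64 -1.02 -0.79] [-179.99   -0.     12.52]
t 14.28 jig [-50.18  25.55] tipz 38.23 f [-1.88 -1.98 -1.37] [-1.800e+02 -1.000e-02  1.252e+01]
```

```bash

python3 -m jog '0.003 -0.015 0 0 0 0 1;0 0 0 0 0 0 1' >/dev/null && python3 ck.py 5 &&
python3 -m jog '0.002 -0.015 0 0 0 0 1;0 0 0 0 0 0 1' >/dev/null && python3 ck.py 5 &&
python3 -m jog '0.003 -0.015 0 0 0 0 1;0 0 0 0 0 0 1' >/dev/null && python3 ck.py 5 &&
python3 -m jog '0.002 -0.015 0 0 0 0 1;0 0 0 0 0 0 1' >/dev/null && python3 ck.py 5 &&
python3 -m jog '0.003 -0.015 0 0 0 0 1;0 0 0 0 0 0 1' >/dev/null && python3 ck.py 5 &&
python3 -m jog '0.002 -0.015 0 0 0 0 1;0 0 0 0 0 0 1' >/dev/null && python3 ck.py 5 &&
python3 -m jog '0.003 -0.015 0 0 0 0 1;0 0 0 0 0 0 1' >/dev/null && python3 ck.py 5 &&
python3 -m jog '0.002 -0.015 0 0 0 0 1;0 0 0 0 0 0 1' >/dev/null && python3 ck.py 5
```

```text
t 14.53 jig [-48.62  25.27] tipz 38.18 f [-2.07 -1.37 -1.3 ] [-179.99    0.     12.52]
t 14.78 jig [-47.34  25.07] tipz 38.24 f [-4.18 -0.75 -2.26] [ 1.7998e+02 -1.0000e-02  1.2520e+01]
t 15.03 jig [-45.88  24.81] tipz 38.2 f [-5.57 -1.11 -1.57] [179.98   0.    12.52]
```

```bash

python3 -m jog '0.001 -0.006 0 0 0 0 1;0 0 0 0 0 0 1' >/dev/null && python3 ck.py 9 &&
python3 -m jog '0.001 -0.006 0 0 0 0 1;0 0 0 0 0 0 1' >/dev/null && python3 ck.py 9 &&
python3 -m jog '0.001 -0.006 0 0 0 0 1;0 0 0 0 0 0 1' >/dev/null && python3 ck.py 9 &&
python3 -m jog '0.001 -0.006 0 0 0 0 1;0 0 0 0 0 0 1' >/dev/null && python3 ck.py 9
```

```text
t 15.28 jig [-45.35  24.74] tipz 38.21 f [-4.95 -0.48 -1.45] [179.98   0.    12.51]
t 15.53 jig [-44.76  24.62] tipz 38.23 f [-5.31 -0.37 -1.17] [179.98   0.    12.51]
t 15.78 jig [-44.16  24.53] tipz 38.22 f [-5.07 -0.16 -2.32] [179.98   0.    12.51]
t 16.02 jig [-43.56  24.44] tipz 38.19 f [-5.98 -0.53 -2.26] [1.7998e+02 1.0000e-02 1.2510e+01]
```

Bar is shifting sideways at about 5 N. I'll carry on.

```bash

python3 -m jog '0.001 -0.008 0 0 0 0 1;0 0 0 0 0 0 1' >/dev/null && python3 ck.py 8 &&
python3 -m jog '0.001 -0.008 0 0 0 0 1;0 0 0 0 0 0 1' >/dev/null && python3 ck.py 8 &&
python3 -m jog '0.002 -0.008 0 0 0 0 1;0 0 0 0 0 0 1' >/dev/null && python3 ck.py 8 &&
python3 -m jog '0.001 -0.008 0 0 0 0 1;0 0 0 0 0 0 1' >/dev/null && python3 ck.py 8 &&
python3 -m jog '0.001 -0.008 0 0 0 0 1;0 0 0 0 0 0 1' >/dev/null && python3 ck.py 8 &&
python3 -m jog '0.002 -0.008 0 0 0 0 1;0 0 0 0 0 0 1' >/dev/null && python3 ck.py 8 &&
python3 -m jog '0.001 -0.008 0 0 0 0 1;0 0 0 0 0 0 1' >/dev/null && python3 ck.py 8 &&
python3 -m jog '0.001 -0.008 0 0 0 0 1;0 0 0 0 0 0 1' >/dev/null && python3 ck.py 8 &&
python3 -m jog '0.002 -0.008 0 0 0 0 1;0 0 0 0 0 0 1' >/dev/null && python3 ck.py 8 &&
python3 -m jog '0.001 -0.008 0 0 0 0 1;0 0 0 0 0 0 1' >/dev/null && python3 ck.py 8
```

```text
t 16.27 jig [-42.73  24.28] tipz 38.24 f [-5.46 -1.2  -2.57] [179.98  -0.    12.52]
t 16.52 jig [-41.95  24.19] tipz 38.23 f [-5.75 -1.54 -1.83] [179.98  -0.    12.51]
t 16.77 jig [-41.14  24.02] tipz 38.19 f [-5.81  0.27 -0.56] [179.98   0.    12.51]
t 17.02 jig [-40.33  23.91] tipz 38.22 f [-4.76  0.02 -1.44] [179.98   0.    12.51]
t 17.27 jig [-39.57  23.8 ] tipz 38.22 f [-4.75 -1.3  -1.97] [179.98  -0.    12.51]
t 17.52 jig [-38.73  23.61] tipz 38.24 f [-5.2   0.17 -1.75] [179.98   0.    12.51]
t 17.77 jig [-37.96  23.53] tipz 38.19 f [-4.95 -0.51 -2.26] [179.98   0.    12.51]
t 18.02 jig [-37.15  23.39] tipz 38.23 f [-6.28 -1.12 -2.33] [179.98  -0.    12.51]
t 18.27 jig [-36.41  23.26] tipz 38.18 f [-5.03 -0.23 -2.9 ] [1.7997e+02 1.0000e-02 1.2510e+01]
t 18.52 jig [-36.08  23.25] tipz 38.21 f [-8.26  0.39 -1.99] [1.7992e+02 1.0000e-02 1.2500e+01]
```

```bash

python3 -m jog '0.001 -0.005 0 0 0 0 1;0 0 0 0 0 0 1' >/dev/null && python3 ck.py 13 &&
python3 -m jog '0.001 -0.005 0 0 0 0 1;0 0 0 0 0 0 1' >/dev/null && python3 ck.py 13 &&
python3 -m jog '0.001 -0.003 0 0 0 0 1;0 0 0 0 0 0 1' >/dev/null && python3 ck.py 13 &&
python3 -m jog '0 -0.003 0 0 0 0 1;0 0 0 0 0 0 1' >/dev/null && python3 ck.py 13
```

```text
t 18.77 jig [-35.88  23.21] tipz 38.23 f [-10.83   0.13  -3.35] [1.7988e+02 2.0000e-02 1.2500e+01]
t 19.02 jig [-35.69  23.19] tipz 38.25 f [-12.57   1.26  -2.84] [1.7985e+02 2.0000e-02 1.2500e+01]
t 19.27 jig [-35.59  23.14] tipz 38.26 f [-13.44   0.32  -4.25] [1.7983e+02 2.0000e-02 1.2490e+01]
```

```bash

python3 -m jog '0.001 -0.005 0 0 0 0 1;0 0 0 0 0 0 1;0 0 0 0 0 0 1;0 0 0 0 0 0 1' >/dev/null; python3 ck.py 13
python3 -m jog '0 0.02 0 0 0 0 1;0 0.04 0 0 0 0 1;0 0.06 0 0 0 0 1;0 0 -0.3 0 0 0 1;0 0 -0.5 0 0 0 1'
python3 -m jog '0 0.4 -0.3 0 0 0 1;0 0.5 -0.3 0 0 0 1;0 0.5 0 0 0 0 1;0 0.5 0 0 0 0 1;0 0 0 0 0 0 1'
python3 -c "
from h import *
st();s=snap('top','t6')
B=cv2.resize(s['img'][125:215,225:385,::-1],(800,450),interpolation=cv2.INTER_CUBIC);cv2.imwrite('pics/t6c.png',B)"
```

```text
t 19.77 jig [-35.38  23.12] tipz 38.25 f [-14.39   1.66  -3.58] [1.798e+02 3.000e-02 1.248e+01]
time: 20.4
tool_pos: [563.5, -105.3, 289.6]
tcp_rot: [-179.8, 0.3, 12.5]
ft_force: [0.8, -0.4, -0.1]
finger_gap: 0.1
grip_force: 0.0
time: 21.02
tool_pos: [605.5, -294.5, 350.4]
tcp_rot: [-180.0, 0.0, 12.3]
ft_force: [0.2, 0.7, -0.8]
finger_gap: 0.2
grip_force: 0.0
t 21.02 jig [-238.86   23.99] tipz 177.37 f [ 0.63 -0.39 -0.83] [-1.7999e+02  4.0000e-02  1.2320e+01]
```

View pics/t6c.png

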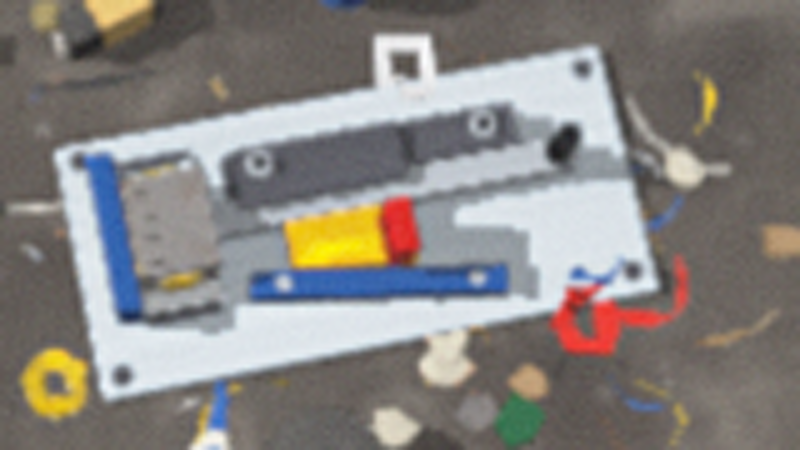

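The top view shows the transformer flush against the stop at (130,235), the bar nose on it at (220,230), and the wedge advanced with its tab at (400,230). The post is at (565,143) and the arm is clear.

```bash
python3 -c "
from h import *
print(J(onz(load('t6'),(225+565/5-.5,125+140/5-.5),55)),hand_in())"
```

```text
the job is handed in; nothing more can be done
[-92.83725282  -0.12727511] None
```

I pushed the transformer home against the stop and wedged the bar with a push of about 14 N. I then backed the arm clear and handed the job in at about 21 s; no verdict was returned, and I did not measure the wedge's hold after letting go.

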